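# Refit the filter cover of the bench dust extractor

### The job

First press the filter cartridge, which stands proud in the open filter box of the dust extractor, fully home into its bay. Then pick up the loose cover by its handle, hook its front lip at a slant into the slot under the keeper at the front of the box, swing the far edge down and press it until the spring catch snaps over it and the cover lies flat. Leave the things around where they are.

Things in the scene. Friction and masses are not known exactly. Their poses are not given: they have to be found in the camera images.
- filter_box: bench dust extractor, fixed: round foot, finned motor, fan casing, and on top its grey filter box, open above, 127 mm (x) by 86 mm (y). Origin: on the bench under mid-box. x points from the slot (front, nearer the robot) to the catch (far side), y to a short hose spigot on the left, z up. The box walls end at z = 150 mm; the fitted cover rests on them.
- slot (a point): middle of the slot's mouth in the front wall: box frame (-50.5, 0, 148.5) mm, axes as the box. The slot opens to +x, is 60 mm wide and 12 mm deep (x -62.5 to -50.5); its floor is at z 141, the underside of the keeper bar over it at 156, the bar's top at 161 mm in the box frame.
- seat (a point): where the fitted cover's origin lies: box frame (1, 0, 150) mm, axes as the box and as the fitted cover (play: 1 mm less to 3 mm more in x, 4 mm either way in y). Swing the cover down about its plate's front lower edge, which lies on the side walls just behind the slot's mouth.
- cartridge (a joint): how far the filter cartridge stands proud of home: 0 = home, up to 0.024 m. It slides only up and down in its bay and stays where it is left; pushing it down takes about 8 N, and it stops hard at home. The cover cannot be hooked properly while it stands proud.
- cartridge_top (a point): middle of the top of the pleated filter cartridge (86 mm in x, 56 mm in y, dark frame with a flat bar 24 mm wide along its middle: press there). It moves with the cartridge; at home it is at (2, 0, 144) mm in the box frame, 6 mm below the wall tops. The bay round it measures 96x64 mm.
- cover: loose cover, 0.2 kg: plain aluminium plate 100 (x) by 78 (y) by 4 mm, flat on the bench at the left, handle up. Origin: middle of the plate's underside; z up through the handle. A lip 52 mm wide, 3.5 mm thick, flush with the underside, stands out 12 mm from the front (-x) edge.
- lip (a point): middle of the tip of the cover's lip: cover frame (-62, 0, 1.75) mm, axes as the cover
- handle (a point): middle of the cover's dark handle bar: cover frame (-4, 0, 27) mm, axes as the cover. The bar is 12 mm thick in x, 68 mm long in y, 23 to 32 mm above the underside, on posts at y = +-29 mm, open below: take it from above with the fingers either side in x.
- far_edge (a point): middle of the lower edge of the cover's far (+x) end: cover frame (50, 0, 0) mm, axes as the cover
- thumb_ridges (a point): place to press the cover down: on top of the plate, between handle and far edge, cover frame (28, 0, 4) mm, amid three low ridges 34 mm wide; axes as the cover. Pressing there takes about 5 to 13 N until the catch snaps; the top of the plate then lies 154 mm above the bench.
- nose (a point): tip of the spring catch on the far wall: steel leaf 26 mm wide, its V nose points to -x, at rest at (46, 0, 156.5) mm in the box frame, 4 mm over the fitted cover's far edge; leaf top at z = 180 mm. The hooked cover, let go, rests aslant on the nose's upper flank (far edge 13 to 18 mm above the walls); pressed down, it pushes the nose aside, which snaps back over the plate.
- brass_tin: open brass tin, 58 mm across, 39 mm high, standing ahead of the robot; origin under its centre. A bystander.
- grey_tin: grey tin, 65 mm across, 86 mm high, standing at the far right; origin under its centre. A bystander.
- turnscrew: screwdriver with a dark wooden grip, 230 mm long, 27 mm high, lying beyond the loose cover; origin under its middle. A bystander.
- oil_can: brass oil can with a thin spout, 74 mm across, 186 mm high, standing far ahead; origin under its centre. A bystander. To its right, beyond the filter box, stands a black lever press (fixed, 350 mm high); its lever ends in a knob at about x 0.70, y -0.07, z 0.31 m in the robot's base frame: carry things past on the robot's side of it.

How it is judged:
On the way, in this order (a step that is already met when the one before it is completed fails the run):
1. the filter cartridge is fully home in its bay, before the cover comes near the box (value of joint cartridge below 0.0025 m and horizontal distance between cover and filter_box above 0.13 m), for 0.2 s.
2. the cover's lip is hooked in the slot, at least 3 mm under the keeper, with the cover still aslant (z of lip in the frame of filter_box between 0.141 and 0.156 m and y of lip in the frame of filter_box between -0.007 and 0.007 m and x of lip in the frame of filter_box below -0.0535 m and angle between cover's own z axis and vertical between 0.06 and 0.8 rad and value of joint cartridge below 0.0025 m), for 0.1 s.
At the end, for the whole second after the job is handed in: The cartridge is home (within 2.5 mm), the cover's lip is in the slot under the keeper (at least 5.5 mm), the cover lies flat on the walls (far edge at most 2.5 mm up, 2 degrees), the catch's nose stands over its far edge, and it is released and at rest (value of joint cartridge below 0.0025 m and x of lip in the frame of filter_box below -0.056 m and y of lip in the frame of filter_box between -0.007 and 0.007 m and z of lip in the frame of filter_box between 0.148 and 0.155 m and z of far_edge in the frame of filter_box between 0.1475 and 0.1525 m and y of far_edge in the frame of filter_box between -0.008 and 0.008 m and angle between the z axis of cover and the z axis of filter_box, either way round below 0.035 rad and x of nose in the frame of cover below 0.0488 m and linear speed of cover below 0.01 m/s); the robot touches nothing.
It fails at once if the brass tin is moved by more than 30 mm (distance of brass_tin from where it was at the start of the episode above 0.03 m).
It fails at once if the grey tin is moved by more than 30 mm (distance of grey_tin from where it was at the start of the episode above 0.03 m).
It fails at once if the turnscrew is moved by more than 30 mm (distance of turnscrew from where it was at the start of the episode above 0.03 m).
It fails at once if the oil can is moved by more than 30 mm (distance of oil_can from where it was at the start of the episode above 0.03 m).
It also fails if it takes over 72 s, if anything falls off the work surface, if the arm or the gripper's body presses on something with over 40 N, if the wrist force passes 120 N, or if a joint passes its speed limit or range.

### The arm

A 6-joint arm with a two-finger parallel gripper is mounted at the origin on a cart in front of the work surface, level with it; the furniture and walls round the work are solid. World frame = base frame: x ahead of the robot, y to its left, z up, the work surface at z = 0. Lengths are in m, angles in rad, forces in N, time in s.
With the tool pointing down it reaches from about 0.275 to 0.825 m from the base axis. Payload 4.9 kg.
Tool frame: the origin (TCP) lies midway between the tips of the shut fingers; the grasp point (between the pads) lies 19 mm behind it (bot.grip_depth is the distance from the TCP to the grasp point, in m); z points along the fingers, y is the line along which they close (so a half turn about z gives the same grasp; the last joint's range is limited). The gripper opens to 85 mm and grips with 20 to 120 N. Pads are 22 mm wide; open, the fingers measure 114 mm over their backs; the gripper's body (76 mm by 85 mm) begins 54 mm behind the grasp point. The pads swing forward as they close: fully open they stand 13 mm farther back than shut.
Start: joints at [-1.422, 0.326, -0.193, 1.052, 0, 1.437], TCP at [0.153, -0.528, 0.231] pointing down, gripper open.
Joint ranges: [-2.65, 2.65], [-0.97, 1.79], [-1.3, 1.35], [-1.93, 2.1], [-1.47, 1.37], [-3.14, 3.14]. Speed limits (rad/s): [2.57, 2.57, 3.14, 3.14, 3.14, 3.14].

### API

Orientations are given as a unit quaternion [w, x, y, z].
In Python, from cell import bot gives the robot as it stands. Calls block until the motion is done:
- bot.move_pose(position, orientation): joint-space move of the TCP to a pose.
- bot.move_linear(position, speed=0.15, rotation=None, until_force=None): straight line of the TCP; rotation=None keeps the orientation; speed is the mean speed in m/s. With until_force (N) it stops when the force on the tool has changed by that much, and returns True; else False.
- bot.goto_joints(angles): joint-space move.
- bot.set_gripper(opening, grasp_force=None): opening from 0.0 (shut) to 1.0 (fully open); grasp_force is the grip in N (None keeps the last); returns when the fingers have stopped.
- bot.wait(seconds).
- bot.solve_ik(position, orientation): joint angles nearest the present ones, or None.
- bot.camera(name): name is "scene" or "top" or "wrist"; returns the picture (384x512x3 uint8, red, green, blue); there is no depth.
- bot.calibration(name): a dict with "mtx" (3x3 intrinsics, pixels), "extrinsics" (4x4, takes a point from world to camera coordinates); the wrist camera has in their place "hand_eye" (4x4, takes a point from camera to tool coordinates, whose origin is the TCP and whose axes are the flange's). Camera axes: x right, y down, z forward; pixel columns grow to the right and rows downward; lengths in m; the calibration is good to about 2 mm. The wrist camera is an equidistant fisheye: a pixel r from the principal point sees the ray r / f radians off the axis. A picture is of the moment at which its call begins: read the wrist's pose just before it. calibration takes no time and is no camera call.
A pose or a line that the arm cannot do raises bot.PlanningError and nothing moves.
- bot.close_job(): hands the job in; it is judged then, once.
Trained networks look in the newest picture that a camera, given by its name, has taken for a name from the list of things; names that differ only in an ending like _2 or _b are one class to them, and where a whole thing is asked for, a point or a joint stands for the part that bears it (a point fixed in the world has none). Each returns a list of dicts, best first, with "confidence" (0 to 1); they miss things now and then, are a little off and sometimes report something else, mostly with a low value. They report only what shows in the picture. A call takes as long as a camera call.
- bot.search_frame(camera, thing): "bbox" ([left, top, width, height] in pixels, round what is visible of it).
Readings, each from a call of its own:
- bot.read_clock(): time.
- bot.read_joint_positions(): joint angles.
- bot.read_joint_vel(): joint speeds.
- bot.read_joint_efforts(): joint torques, N m.
- bot.read_position(): TCP position.
- bot.read_tool_rot(): TCP orientation.
- bot.read_ft_force(): force on the tool from outside, world axes, zero at the start.
- bot.read_moment(): the same for the moment, N m.
- bot.read_gripper_width(): opening from 0.0 (shut) to 1.0 (fully open).
- bot.read_finger_force(): force on a finger pad.
Only numpy, scipy, OpenCV 4.12 (cv2) and the standard library are available. Lean on these libraries where they do the work, as an engineer would, in place of code of your own. Each camera call takes 0.05 s, during which the arm holds its last target. There are 200 camera calls.

## Working session

There is one attempt and no reset: what is moved stays moved. The work goes in short steps, each a Python script; the robot and the scene stay as the last script left them, time stands still between calls to the robot, and variables do not carry over. Pictures are saved under pics/ and viewed, at most 10 in all, crops included, and the job is handed in when it is done.

```bash
ls; mkdir -p pics; python3 - <<'E'
from cell import bot
import cv2,numpy as np
for c in ["scene","top"]:
    im=bot.camera(c); cv2.imwrite(f"pics/{c}0.png",im[:,:,::-1])
    k=bot.calibration(c); print(c,k["mtx"].tolist(),np.round(k["extrinsics"],4).tolist())
    for t in ["filter_box","cartridge","cover","handle","thumb_ridges","nose","brass_tin","grey_tin","turnscrew","oil_can"]:
        try: print(t,[(np.round(d["bbox"],1).tolist(),round(d["confidence"],2)) for d in bot.search_frame(c,t)[:2]])
        except Exception as e: print(t,e)
print(bot.read_clock(), bot.read_tool_rot(), bot.grip_depth)
print(bot.calibration("wrist"))
E
```

```text
pics
scene [[379.28496091730176, 0.0, 250.58536376743513], [0.0, 379.28496091730176, 194.87740762368628], [0.0, 0.0, 1.0]] [[-0.6327, -0.7741, 0.0204, 0.3488], [-0.5134, 0.3996, -0.7595, 0.3819], [0.5798, -0.491, -0.6502, 1.1108], [0.0, 0.0, 0.0, 1.0]]
filter_box [([304.9, 163.3, 28.1, 36.0], 0.77), ([125.7, 269.4, 35.9, 24.3], 0.62)]
cartridge [([127.8, 269.4, 38.3, 23.5], 0.62), ([316.9, 171.9, 14.1, 13.4], 0.43)]
cover [([127.6, 268.0, 35.5, 26.0], 0.63)]
handle [([124.4, 269.3, 42.0, 26.1], 0.64)]
thumb_ridges [([127.2, 268.8, 37.8, 25.5], 0.57), ([314.4, 172.5, 16.9, 13.3], 0.26)]
nose [([128.6, 268.3, 35.1, 26.8], 0.52)]
brass_tin [([246.2, 215.0, 15.7, 15.5], 0.65)]
grey_tin []
turnscrew [([88.4, 261.0, 34.4, 16.6], 0.5)]
oil_can [([217.0, 184.3, 21.0, 24.8], 0.82)]
top [[360.0543737085686, 0.0, 264.2036746424912], [0.0, 360.0543737085686, 193.64071526813473], [0.0, 0.0, 1.0]] [[0.0246, -0.9997, -0.0096, 0.0125], [-0.9913, -0.0232, -0.1297, 0.5512], [0.1294, 0.0127, -0.9915, 1.3455], [0.0, 0.0, 0.0, 1.0]]
filter_box [([318.7, 206.1, 47.7, 40.1], 0.83)]
cartridge [([331.0, 218.
[... 318 characters left out ...]
162.6, 53.2, 5.9], 0.78)]
oil_can [([263.4, 148.3, 21.9, 18.5], 0.72), ([143.6, 181.6, 29.0, 28.3], 0.52)]
1.1 [ 3.33357086e-06  9.90019468e-01  1.40930669e-01 -3.16369738e-07] 0.0187
{'mtx': array([[297.31863964,   0.        , 255.799211  ],
       [  0.        , 297.31863964, 192.00444965],
       [  0.        ,   0.        ,   1.        ]]), 'hand_eye': array([[ 1.16137362e-03, -9.52847688e-01, -3.03446756e-01,
         7.80242911e-02],
       [ 9.99999177e-01,  9.41457026e-04,  8.71017753e-04,
         5.28995551e-04],
       [-5.44265172e-04, -3.03447518e-01,  9.52847998e-01,
        -1.42408200e-01],
       [ 0.00000000e+00,  0.00000000e+00,  0.00000000e+00,
         1.00000000e+00]])}
```

```bash
cat > h.py <<'E'
from cell import bot
import numpy as np, cv2
from scipy.spatial.transform import Rotation as R
def top_px2w(uv,z,cam="top"):
    k=bot.calibration(cam);K,E=k["mtx"],k["extrinsics"]
    d=E[:3,:3].T@np.linalg.solve(K,[uv[0],uv[1],1]); c=-E[:3,:3].T@E[:3,3]
    return c+d*(z-c[2])/d[2]
def T_tool():
    q=np.array(bot.read_tool_rot()); T=np.eye(4); T[:3,:3]=R.from_quat(q[[1,2,3,0]]).as_matrix(); T[:3,3]=bot.read_position(); return T
def wcam():
    """picture and camera-to-world"""
    T=T_tool()@bot.calibration("wrist")["hand_eye"]; return bot.camera("wrist"),T
def w_px2w(uv,z,T):
    K=bot.calibration("wrist")["mtx"]; x=np.array([uv[0]-K[0,2],uv[1]-K[1,2]])/K[0,0]; r=np.hypot(*x)
    d=T[:3,:3]@np.r_[x/max(r,1e-9)*np.sin(r),np.cos(r)]; c=T[:3,3]
    return c+d*(z-c[2])/d[2]
def w_w2px(P,T):
    K=bot.calibration("wrist")["mtx"]; p=(np.atleast_2d(P)-T[:3,3])@T[:3,:3]; r=np.linalg.norm(p[:,:2],axis=1); th=np.arctan2(r,p[:,2])
    return p[:,:2]/r[:,None]*th[:,None]*K[0,0]+K[:2,2]
def quat(yaw,pitch=0.):
    """tool pointing down, tool y (closing line) along yaw+... : tool x axis at angle yaw, then world tilt 'pitch' about tool's horizontal y_obj"""
    m=R.from_euler('z',yaw)*R.from_euler('y',pitch)*R.from_matrix(np.diag([1.,-1,-1])); q=m.as_quat(); return q[[3,0,1,2]]
E
python3 - <<'E'
from h import *
for n,b,z in [("box",[318.7,206.1,47.7,40.1],.15),("cart",[331,218.9,25,19.2],.16),("cover",[145,181.2,30.6,29.7],.01),("brass",[261.5,194.8,13.4,14.2],.03),("ts",[128.4,162.6,53.2,5.9],.01),("oil",[263.4,148.3,21.9,18.5],.05),("grey",[382.8,197.1,27.3,15.7],.04)]:
    print(n,np.round(top_px2w((b[0]+b[2]/2,b[1]+b[3]/2),z),3))
im=cv2.imread("pics/top0.png"); cv2.imwrite("pics/topc.png",cv2.resize(im[130:270,110:430],None,fx=2.5,fy=2.5,interpolation=cv2.INTER_CUBIC))
E
```

```text
box [ 0.429 -0.25   0.15 ]
cart [ 0.42  -0.251  0.16 ]
cover [0.535 0.433 0.01 ]
brass [0.52 0.01 0.03]
ts [0.656 0.461 0.01 ]
oil [ 0.69 -0.01  0.05]
grey [ 0.519 -0.477  0.04 ]
```

View pics/topc.png

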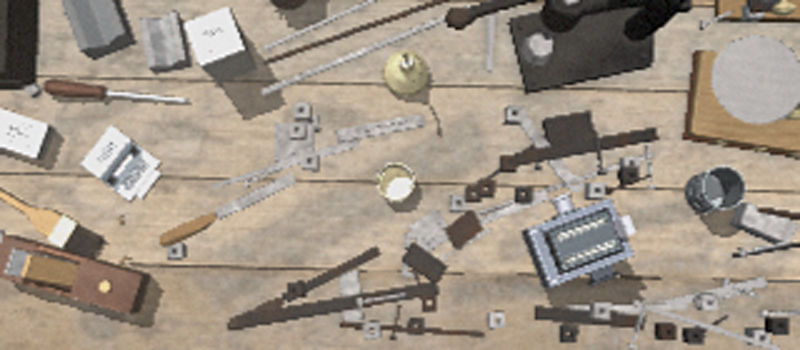

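```bash
python3 - <<'E'
from h import *
bot.move_pose([.425,-.25,.31],quat(.297))
print(bot.read_joint_positions())
im,T=wcam(); cv2.imwrite("pics/w1.png",im[:,:,::-1]); np.save("T1.npy",T)
for t in ["filter_box","cartridge","nose"]:
    for d in bot.search_frame("wrist",t)[:2]:
        b=np.array(d["bbox"]); print(t,b.round(1).tolist(),round(d["confidence"],2),w_px2w(b[:2]+b[2:]/2,.16,T).round(4))
print(bot.read_clock())
E
```

```text
[-6.82857086e-01  1.77952656e-01 -1.88115648e-01  1.20503647e+00
 -3.87665142e-04  2.16282378e+00]
filter_box [189.9, 102.1, 141.8, 114.9] 0.82 [ 0.4445 -0.2507  0.16  ]
cartridge [217.5, 137.6, 85.4, 66.3] 0.78 [ 0.4333 -0.2535  0.16  ]
nose [301.5, 152.8, 20.5, 35.4] 0.65 [ 0.4492 -0.3038  0.16  ]
2.775
```

View pics/w1.png

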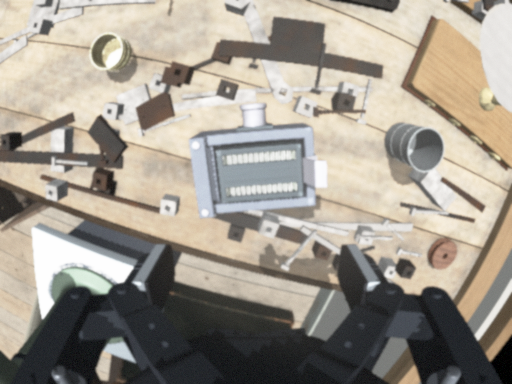

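```bash
python3 - <<'E'
import cv2
im=cv2.imread("pics/w1.png")
cv2.imwrite("pics/w1c.png",cv2.resize(im[95:225,182:338],None,fx=4.5,fy=4.5,interpolation=cv2.INTER_CUBIC))
E
```

```text
(no output)
```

View pics/w1c.png

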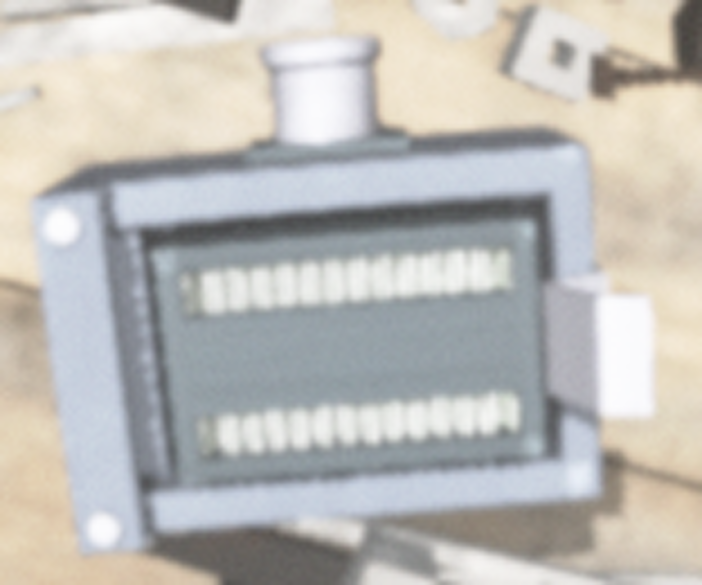

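```bash
python3 - <<'E'
from h import *
from scipy.optimize import least_squares
T=np.load("T1.npy")
c=lambda u,v:(np.array([u,v])-1.75)/4.5+[182,95]   # cv2.resize centre shift
obs=np.array([c(38,197),c(82,552),c(588,146),c(602,495)])
mod=np.array([[-63.5,43,161],[-63.5,-43,161],[63.5,43,150],[63.5,-43,150]])/1e3
def W(p,m): 
    return np.c_[(R.from_euler('z',p[2]).apply(m))[:,:2]+p[:2],m[:,2]+ (p[3] if len(p)>3 else 0)]
s=least_squares(lambda p:(w_w2px(W(p,mod),T)-obs).ravel(),[.43,-.25,-1.27]); print(s.x,s.fun.round(2))
p=s.x; np.save("box.npy",p)
toc=lambda uv:(uv-[182,95])*4.5+1.75
chk={"cart home corners":[[2+43*a,28*b,144] for a in(-1,1) for b in(-1,1)],"cart +24":[[2+43*a,28*b,168] for a in(-1,1) for b in(-1,1)],"leaftop":[[60,13,180],[60,-13,180]],"nose":[[46,13,156.5],[46,-13,156.5]]}
for k,v in chk.items(): print(k,toc(w_w2px(W(p,np.array(v)/1e3),T)).round().tolist())
# refit from free scene camera: box corners top cam detection skip
# estimate protrusion from cart corners
E
```

```text
[ 0.42864219 -0.2497026  -1.19297976] [-1.71 -0.43 -0.31  0.57  1.38 -0.51  0.7   0.7 ]
cart home corners [[174.0, 465.0], [147.0, 239.0], [525.0, 438.0], [514.0, 210.0]]
cart +24 [[162.0, 499.0], [132.0, 257.0], [539.0, 470.0], [529.0, 225.0]]
leaftop [[611.0, 300.0], [614.0, 417.0]]
nose [[529.0, 282.0], [534.0, 393.0]]
```

```bash
python3 - <<'E'
from h import *
T=np.load("T1.npy"); p=np.load("box.npy")
toc=lambda uv:(uv-[182,95])*4.5+1.75
def W(p,m): return np.c_[(R.from_euler('z',p[2]).apply(m))[:,:2]+p[:2],m[:,2]]
for v in [[50,32,150],[50,-32,150],[-50.5,43,161],[-50.5,-43,161],[-50.5,43,150],[-50.5,-43,150],[-46,32,150],[-46,-32,150],[63.5,43,150],[63.5,-43,150],[0,43,150],[0,-43,150],[-63.5,43,161],[-63.5,-43,161]]: print(v,toc(w_w2px(W(p,np.array([v])/1e3),T))[0].round())
E
```

```text
[50, 32, 150] [539. 195.]
[50, -32, 150] [550. 460.]
[-50.5, 43, 161] [ 87. 189.]
[-50.5, -43, 161] [134. 551.]
[-50.5, 43, 150] [ 96. 183.]
[-50.5, -43, 150] [140. 534.]
[-46, 32, 150] [120. 228.]
[-46, -32, 150] [152. 490.]
[63.5, 43, 150] [594. 144.]
[63.5, -43, 150] [605. 498.]
[0, 43, 150] [316. 162.]
[0, -43, 150] [346. 519.]
[-63.5, 43, 161] [ 30. 195.]
[-63.5, -43, 161] [ 81. 555.]
```

```bash
python3 - <<'E'
from h import *
p=np.load("box.npy"); xh=np.array([np.cos(p[2]),np.sin(p[2])])
q=quat(p[2]+np.pi/2); c=p[:2]+.0045*xh
bot.set_gripper(0.0)
bot.move_pose([*c,.19],q)
print(bot.move_linear([*c,.138],speed=.03,until_force=22),bot.read_position(),bot.read_ft_force())
bot.move_linear([*c,.20],speed=.15)
o=p[:2]+.002*xh
bot.move_pose([*o,.27],q)
im,T=wcam(); cv2.imwrite("pics/w2.png",im[:,:,::-1]); np.save("T2.npy",T)
cv2.imwrite("pics/w2c.png",cv2.resize(im[60:240,160:350,::-1],None,fx=3.3,fy=3.3,interpolation=cv2.INTER_CUBIC))
# opposite view
bot.move_pose([*o,.27],quat(p[2]-np.pi/2))
im,T=wcam(); cv2.imwrite("pics/w3.png",im[:,:,::-1]); np.save("T3.npy",T)
cv2.imwrite("pics/w3c.png",cv2.resize(im[60:240,160:350,::-1],None,fx=3.3,fy=3.3,interpolation=cv2.INTER_CUBIC))
print(bot.read_clock(),bot.read_joint_positions())
E
```

```text
True [ 0.43023154 -0.25382042  0.14398491] [-1.49981579  1.60908615  6.4123155 ]
9.1583 [-6.78397378e-01  2.04811320e-01 -2.55996017e-01  1.11013378e+00
 -3.98675387e-05 -1.05607103e+00]
```

View pics/w2c.png

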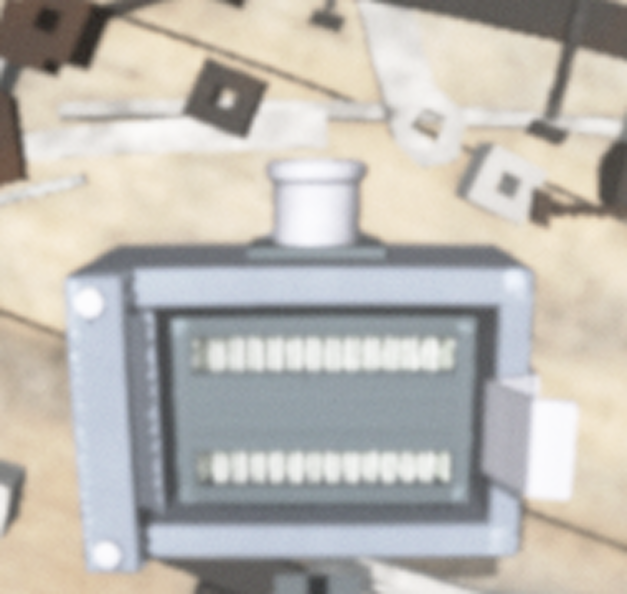

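View pics/w3c.png

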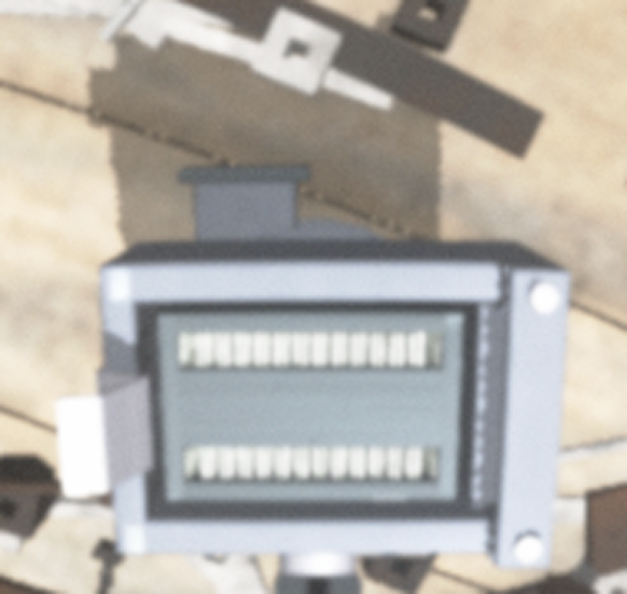

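```bash
python3 - <<'E'
from h import *
from scipy.optimize import least_squares
Ts=[np.load("T2.npy"),np.load("T3.npy")]
c=lambda a:(np.array(a)-1.15)/3.3+[160,60]
cart=np.array([[-41,28,144],[45,28,144],[-41,-28,144],[45,-28,144]])/1e3
oc=[c([[172,318],[476,318],[183,503],[470,503]]),c([[462,500],[168,500],[465,313],[158,315]])]
of=[c([[530,270],[518,553]]),c([[118,552],[105,268]])]
ok=[c([[68,275],[90,570]]),c([[550,565],[568,272]])]
oi=[c([[127,272],[143,570]]),c([[497,562],[507,265]])]
on=[c([[487,380],[487,488]]),c([[153,468],[150,378]])]
def W(p,m): return np.c_[(R.from_euler('z',p[2]).apply(m))[:,:2]+p[:2],m[:,2]]
def f(p,views=(0,1)):
    r=[]
    for i in views:
        for m,o in [(cart,oc),(np.array([[p[3],.043,.15],[p[3],-.043,.15]]),of),(np.array([[p[4],.043,.161],[p[4],-.043,.161]]),ok),(np.array([[p[5],.043,.161],[p[5],-.043,.161]]),oi),(np.array([[p[6],.013,.1565],[p[6],-.013,.1565]]),on)]:
            r.append((w_w2px(W(p,m),Ts[i])-o[i]).ravel())
    return np.concatenate(r)
x0=[.43,-.25,-1.19,.0635,-.0635,-.05,.046]
for v in [(0,1),(0,),(1,)]:
    s=least_squares(f,x0,args=(v,)); print(s.x.round(4),s.fun.reshape(-1,2).round(1).tolist() if len(v)==2 else np.abs(s.fun).max())
    if len(v)==2: np.save("box.npy",s.x[:3])
E
```

```text
[ 0.4292 -0.2522 -1.189   0.0589 -0.0658 -0.0498  0.0464] [[-1.0, 0.1], [-0.0, -0.2], [-1.7, 0.6], [-0.7, 0.3], [0.3, -0.5], [-1.2, 1.4], [-0.9, 0.4], [-0.5, 1.3], [-0.9, 0.8], [-0.2, 1.6], [-0.2, 0.1], [-1.6, -5.3], [-1.7, -0.2], [-0.8, 0.1], [-0.4, -0.3], [-0.6, -0.6], [0.5, 0.7], [-1.3, -1.2], [-1.2, 1.0], [-0.2, -0.9], [-1.5, 2.3], [0.3, 0.8], [-0.6, -0.5], [-1.2, -0.6]]
[ 0.4295 -0.253  -1.196   0.0585 -0.066  -0.0501  0.0465] 4.977960917620379
[ 0.4289 -0.2515 -1.1821  0.0593 -0.0657 -0.0496  0.0464] 1.9261755987359095
```

```bash
python3 - <<'E'
from h import *
bot.set_gripper(1.0)
bot.move_pose([.535,.433,.19],quat(-.9))
im,T=wcam(); cv2.imwrite("pics/w4.png",im[:,:,::-1]); np.save("T4.npy",T)
for t in ["cover","handle"]:
    for d in bot.search_frame("wrist",t)[:2]:
        b=np.array(d["bbox"]); print(t,b.round(1).tolist(),round(d["confidence"],2),w_px2w(b[:2]+b[2:]/2,.01,T).round(4))
cv2.imwrite("pics/w4c.png",cv2.resize(im[60:280,130:380,::-1],None,fx=2.7,fy=2.7,interpolation=cv2.INTER_CUBIC))
print(bot.read_clock(),bot.read_joint_positions())
E
```

```text
cover [193.9, 134.0, 110.1, 80.4] 0.73 [0.5397 0.4394 0.01  ]
handle [195.0, 131.0, 107.7, 84.7] 0.64 [0.5404 0.4386 0.01  ]
12.5667 [ 5.71805066e-01  6.12783236e-01  1.59948103e-01  1.11767352e+00
 -1.17976134e-04 -1.66834653e+00]
```

View pics/w4c.png

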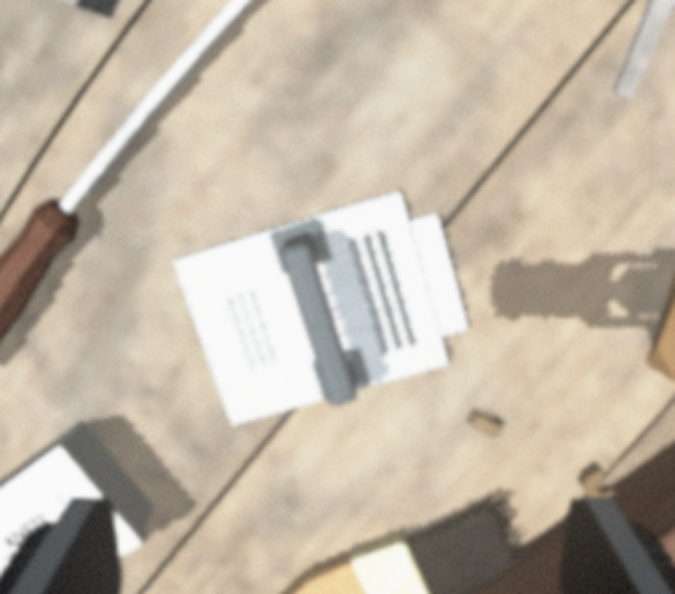

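```bash
cat >> h.py <<'E'
box=np.load("box.npy")
Rb=R.from_euler('z',box[2])
def cover_tcp(Fx,Fz,th,s,y=0.,gz=.027,fx=-.050):
    """TCP pose when plate's front lower edge is at box (Fx,y,Fz), tilt th; s=+-1 tool yaw relation; gz grasp height in the cover"""
    Rc=R.from_euler('y',-th)
    h=Rc.apply([-.004-fx,0,gz-bot.grip_depth])+[Fx,y,Fz]
    pos=Rb.apply(h)+[box[0],box[1],0]
    q=(Rb*Rc*R.from_euler('z',s*np.pi/2)*R.from_matrix(np.diag([1.,-1,-1]))).as_quat()
    return pos,q[[3,0,1,2]]
E
python3 - <<'E'
from h import *
from scipy.optimize import least_squares
T=np.load("T4.npy")
c=lambda a:(np.array(a)-.85)/2.7+[130,60]
m=np.array([[50,39,4],[50,-39,4],[-50,39,4],[-50,-39,4],[-62,-26,3.5],[-62,26,3.5]])/1e3
o=c([[235,425],[175,262],[448,363],[402,192],[440,214],[467,328]])
W=lambda p,m:np.c_[R.from_euler('z',p[2]).apply(m)[:,:2]+p[:2],m[:,2]]
for y0 in (0,1.57,3.14,-1.57):
    s=least_squares(lambda p:(w_w2px(W(p,m),T)-o).ravel(),[.54,.435,y0]); print(s.cost)
    if s.cost<20: break
print(s.x,s.fun.round(1)); np.save("cover.npy",s.x)
print("handle ends",((w_w2px(W(s.x,np.array([[-4,34,32],[-4,-34,32]])/1e3),T)-[130,60])*2.7+.85).round())
psi=s.x[2]; h=W(s.x,np.array([[-.004,0,.0]]))[0]
for sg in (1,-1):
    print(sg,"grasp",bot.solve_ik([*h[:2],.01],quat(psi+sg*np.pi/2)),"hook",[np.round(bot.solve_ik(*cover_tcp(x,z,t,sg)),2) if bot.solve_ik(*cover_tcp(x,z,t,sg)) is not None else None for x,z,t in [(-.03,.2,.35),(-.0485,.151,.35),(-.0485,.150,.15)]])
E
```

```text
2.1596378832426275
[0.54066333 0.44416669 0.96288555] [-0.8  0.4 -0.6 -0.3  1.   0.6  0.1 -0.3 -0.6 -0.4  1.   0.3]
handle ends [[346. 406.]
 [295. 246.]]
1 grasp [ 0.58019943  0.78443771 -0.00950113  0.77685749  0.          1.18811021] hook [array([-0.57,  0.06, -0.61,  0.61, -0.2 ,  2.16]), array([-0.54,  0.1 , -0.71,  0.47, -0.21,  2.19]), array([-0.63,  0.2 , -0.56,  0.68, -0.08,  2.13])]
-1 grasp [ 0.58019943  0.78443771 -0.00950113  0.77685749  0.         -1.95348245] hook [array([-0.57,  0.06, -0.61,  0.61, -0.2 , -0.98]), array([-0.54,  0.1 , -0.71,  0.47, -0.21, -0.96]), array([-0.63,  0.2 , -0.56,  0.68, -0.08, -1.01])]
```

```bash
python3 - <<'E'
from h import *
p=np.load("cover.npy"); h=p[:2]+R.from_euler('z',p[2]).apply([-.004,0,0])[:2]
q=quat(p[2]-np.pi/2)
bot.set_gripper(.6)
bot.move_pose([*h,.075],q)
print(bot.move_linear([*h,.0095],speed=.08,until_force=12),bot.read_position())
bot.set_gripper(0,60)
print(bot.read_gripper_width(),bot.read_finger_force(),bot.read_ft_force())
bot.move_linear([*h,.20],speed=.15)
print(bot.read_gripper_width(),bot.read_ft_force())
bot.move_pose([.43,.02,.30],quat(box[2]-np.pi/2+.3))
bot.move_pose(*cover_tcp(-.028,.215,.35,-1))
print(bot.read_gripper_width(),bot.read_clock())
im,T=wcam(); cv2.imwrite("pics/w5.png",im[:,:,::-1]); np.save("T5.npy",T)
cv2.imwrite("pics/w5c.png",cv2.resize(im[60:330,100:420,::-1],None,fx=2.2,fy=2.2,interpolation=cv2.INTER_CUBIC))
E
```

```text
False [0.53878337 0.44115855 0.00994635]
0.12007773165658403 58.9733612537384 [-0.41390041 -0.13474131  2.98482184]
0.1282656571734599 [ 0.65256743  0.60577371 -1.42281867]
0.12544835510237584 19.0917
```

View pics/w5c.png

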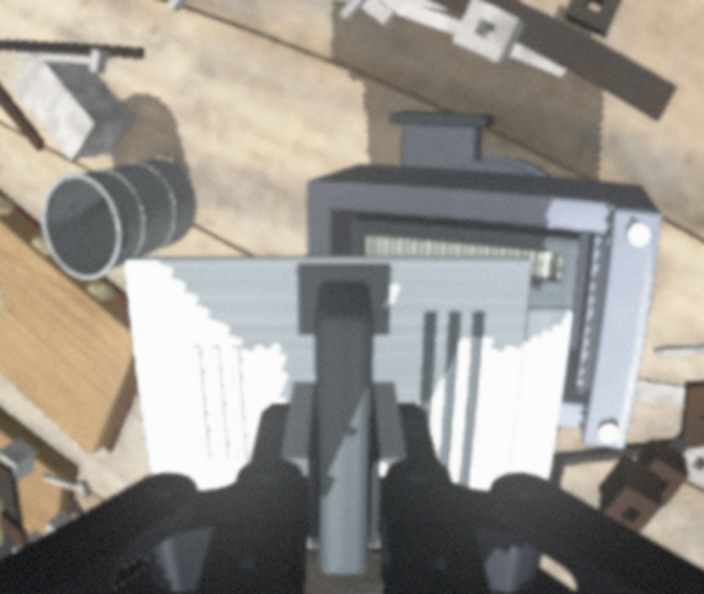

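```bash
python3 - <<'E'
from h import *
T=np.load("T5.npy"); Tt=T_tool()
Rrel=R.from_euler('z',-np.pi/2)*R.from_matrix(np.diag([1.,-1,-1]))  # tool axes in cover
m=np.array([[-50,-39,4],[50,-39,4],[-62,-26,3.5]])/1e3
for gz in (.027,.0287):
    t=Rrel.inv().apply(m-np.array([-.004,0,gz-bot.grip_depth]))
    px=w_w2px((Tt[:3,:3]@t.T).T+Tt[:3,3],T); print(gz,((px-[100,60])*2.2+.6).round(1).tolist())
# px per mm along y, x
print(bot.read_ft_force())
E
```

```text
0.027 [[538.3, 258.8], [121.0, 258.8], [578.5, 309.4]]
0.0287 [[536.4, 257.0], [123.2, 257.0], [576.2, 307.1]]
[ 0.36840874 -0.29265079 -1.64373166]
```

```bash
python3 - <<'E'
from h import *
g=dict(gz=.0287); th=.35; F=np.array([-.0492,.1508]); u=np.array([np.cos(th),np.sin(th)])
for k,sp in ((.02,.1),):
    P,q=cover_tcp(*(F+k*u),th,-1,**g)
    print(bot.move_linear(P,speed=sp,rotation=q,until_force=10),bot.read_ft_force())
P,q=cover_tcp(*F,th,-1,**g)
print(bot.move_linear(P,speed=.03,rotation=q,until_force=8),bot.read_ft_force())
d=Rb.inv().apply(bot.read_position()-P); print("err in box",d.round(4),bot.read_clock(),bot.read_gripper_width())
im,T=wcam(); cv2.imwrite("pics/w6.png",im[:,:,::-1])
cv2.imwrite("pics/w6c.png",cv2.resize(im[60:330,100:420,::-1],None,fx=2.2,fy=2.2,interpolation=cv2.INTER_CUBIC))
E
```

```text
False [-0.25300592  0.16389795 -1.80117076]
False [-0.04937152 -0.42832092 -1.83175409]
err in box [-0.      0.0001  0.    ] 20.6667 0.12452819842405666
```

View pics/w6c.png

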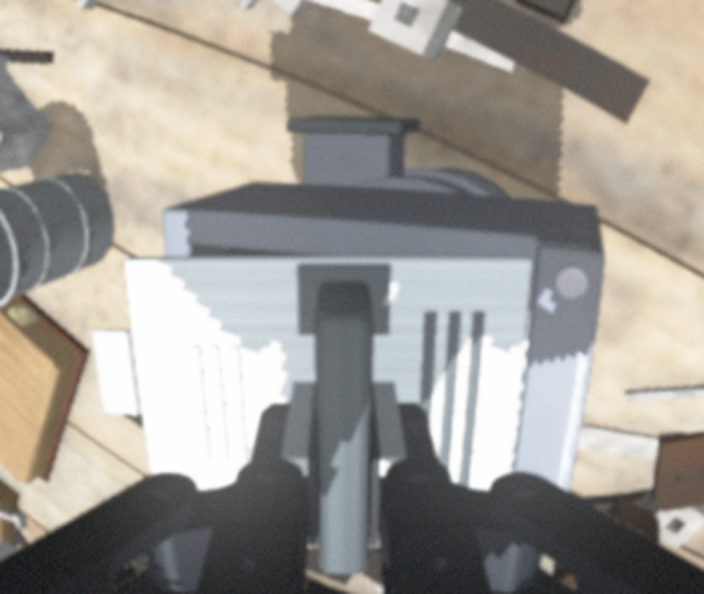

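```bash
python3 - <<'E'
from h import *
bot.wait(.15)
for th in (.3,.25,.21,.18,.16):
    P,q=cover_tcp(-.0492,.1505,th,-1,gz=.0287)
    hit=bot.move_linear(P,speed=.03,rotation=q,until_force=6); f=bot.read_ft_force(); print(th,hit,f.round(1) if hasattr(f,'round') else f)
    if hit or np.linalg.norm(f)>9: break
bot.set_gripper(.45)
T=T_tool(); bot.move_linear(T[:3,3]-.06*T[:3,2],speed=.12)
print(bot.read_clock(),bot.read_ft_force())
c=Rb.apply([.03,0,0])[:2]+box[:2]
bot.move_pose([*c,.25],quat(box[2]-np.pi/2))
bot.set_gripper(0)
im,T=wcam(); cv2.imwrite("pics/w7.png",im[:,:,::-1]); np.save("T7.npy",T)
cv2.imwrite("pics/w7c.png",cv2.resize(im[60:280,130:380,::-1],None,fx=2.7,fy=2.7,interpolation=cv2.INTER_CUBIC))
print(bot.read_clock())
E
```

```text
0.3 False [-0.3  0.4 -2.2]
0.25 False [ 0.3 -0.3 -2.3]
0.21 False [ 0.6 -0.9 -1.4]
0.18 False [ 0.7  0.4 -2.3]
0.16 False [ 0.7 -0.  -1.4]
23.15 [-0.06485521  0.00870426 -0.05297948]
24.0
```

View pics/w7c.png

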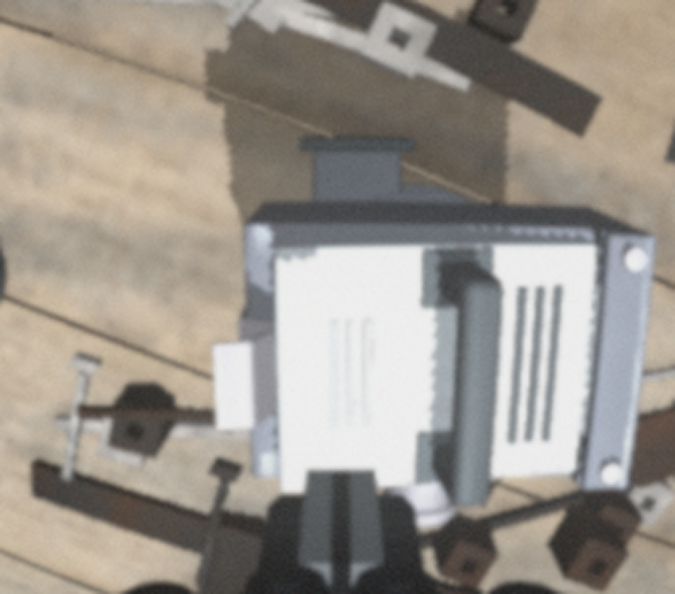

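```bash
python3 - <<'E'
from h import *
q=quat(box[2]+np.pi); c=Rb.apply([.028,0,0])[:2]+box[:2]
bot.move_pose([*c,.215],q)
print(bot.move_linear([*c,.1525],speed=.03,until_force=35),bot.read_position(),bot.read_ft_force())
bot.wait(.2); print(bot.read_ft_force(),bot.read_position())
bot.move_linear([*c,.25],speed=.12)
bot.move_pose([*c,.27],quat(box[2]-np.pi/2)); bot.wait(.3)
im,T=wcam(); np.save("T8.npy",T)
cv2.imwrite("pics/w8c.png",cv2.resize(im[60:280,130:380,::-1],None,fx=2.7,fy=2.7,interpolation=cv2.INTER_CUBIC))
W=lambda m:Rb.apply(np.array(m)/1e3)+[box[0],box[1],0]
for n,m in [("fitted plate top",[[51,39,154],[51,-39,154],[-49,39,154],[-49,-39,154]]),("nose",[[46,13,156.5],[46,-13,156.5]])]: print(n,((w_w2px(W(m),T)-[130,60])*2.7+.85).round().tolist())
print(bot.read_clock(),bot.read_ft_force())
E
```

```text
False [ 0.43973326 -0.27829298  0.15400066] [-3.39663177  2.06578595 13.82875977]
[-2.92352441  1.22407583 13.29198699] [ 0.43972889 -0.27827345  0.15399518]
fitted plate top [[277.0, 449.0], [272.0, 228.0], [555.0, 448.0], [573.0, 232.0]]
nose [[289.0, 382.0], [288.0, 308.0]]
30.55 [ 0.31069433  0.45670688 -0.38713728]
```

View pics/w8c.png

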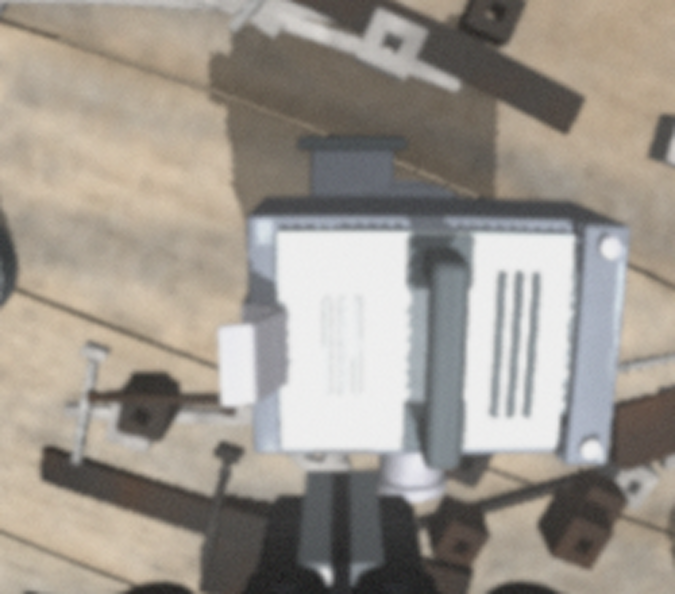

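```bash
python3 -c "
from cell import bot
print(bot.close_job())"
```

```text
the job is handed in; nothing more can be done
None
```

The job is handed in at about 31 s with no verdict shown. The cartridge is home (its top read 144.0 mm when pressed), and the cover is hooked under the keeper and flat (the plate read 154.0 mm when pressed). The last picture shows the catch's nose over the far edge, the gripper is clear, and no contact with the surrounding things was seen.

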